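# Tip the hard case over and push it into its corner

### The arm

A 7-joint arm with a two-finger parallel gripper is mounted at the origin on the work surface. World frame = base frame: x ahead of the robot, y to its left, z up, the work surface at z = 0. Lengths are in m, angles in rad, forces in N, time in s.
With the tool pointing down it reaches from about 0.4 to 0.875 m from the base axis. Payload 19.3 kg.
Tool frame: the origin (TCP) lies midway between the tips of the shut fingers; the grasp point (between the pads) lies 19 mm behind it; z points along the fingers, y is the line along which they close (so a half turn about z gives the same grasp; the last joint's range is limited). The gripper opens to 85 mm and grips with 20 to 120 N. Pads are 22 mm wide; open, the fingers measure 114 mm over their backs; the gripper's body (76 mm by 85 mm) begins 54 mm behind the grasp point. The pads swing forward as they close: fully open they stand 13 mm farther back than shut.
Start: joints at [1.262, 0.521, -0.036, 1.599, 0.021, 1.021, -0.113], TCP at [0.148, -0.607, 0.231] pointing down, gripper open.
Joint ranges: [-2.91, 2.91], [-0.3, 2.13], [-1.5, 1.42], [0.17, 2.43], [-1.26, 4.41], [0.16, 1.93], [-2.52, 2.52]. Speed limits (rad/s): [1.89, 1.89, 2.39, 2.39, 3.01, 3.01, 3.01].

### API

Orientations are given as a 3x3 rotation matrix whose columns are the frame's x, y, z axes.
In Python, from workcell import arm, imaging gives the robot as it stands.
- The arm moves only by the tool step_arm, never from a script. Its argument "motion" is a list that holds one entry, the list of rows, each a list of 5 numbers: the shift along the world's x, y, z in m, then the turn about the world's z in degrees, then the opening in per cent of the stroke, from 0 (shut) to 100 (fully open). In form: [[[x, y, z, twist, grip], ...]]. A call has 1 to 20 rows; each row is the pose to reach, as a shift and turn from the pose commanded when the call began; what a row does not reach only later rows make up. A row lasts 1/8 s, in which the tool goes at most 62.5 mm and 10.7 degrees, less where a joint would pass 70% of its speed; a pose out of reach is approached as far as the arm can. A call with a gripper value outside its range is refused whole. The fingers move at their own pace and stop on an object; "squeeze" is the grip in N (left out, the last holds). Time passes only in rows, so rows that repeat a pose let the fingers close. It gives the time, the measured TCP pose, the force, the opening and the grip force at its end, in the units of the state.
- arm.sense(): the state, without advancing time (a new reading comes with each control period).
- imaging.capture(name): name is "side" or "top" or "wrist"; returns a dict with "color" (400x640x3 uint8, red, green, blue), "fov_y" (degrees; the focal length in pixels is half the picture's height over the tangent of half this angle, whatever the lens; pixels are square), "cx", "cy" (the principal point, pixels), "cam_to_world" (4x4, takes a point from camera to world coordinates). Camera axes: x right, y down, z forward; pixel columns grow to the right and rows downward; lengths in m; the calibration is good to about 2 mm. A picture is of the moment at which its call begins. There is no depth.
- arm.hand_in(): hands the job in; it is judged then, once.
The state is a dict: "clock": time; "joint_pos": joint angles; "qvel": joint speeds; "effort": joint torques, N m; "eef_pos": TCP position; "ee_rot": TCP orientation; "force": force on the tool from outside, world axes, zero at the start; "moment": the same for the moment, N m; "gripper_width": opening from 0.0 (shut) to 1.0 (fully open); "finger_force": force on a finger pad.
Only numpy, scipy, OpenCV 4.12 (cv2) and the standard library are available. Lean on these libraries where they do the work, as an engineer would, in place of code of your own. Each camera call takes 0.05 s, during which the arm holds its last target. There are 200 camera calls.

### The job

The slim black hard case stands on end on the bench in front of the wooden T-shaped stop. Using only pushes, without picking it up, tip it over towards the long back batten so that it lies flat with its handle end to that batten, then slide it fully home into its corner: handle against the back batten and its long side along the short middle batten. Leave the cardboard carton standing and everything else on the bench where it is.

Things in the scene. Friction and masses are not known exactly. Their poses are not given: they have to be found in the camera images.
- case: Slim black hard plastic case, grey ribs, loose, 0.35-0.65 kg, standing on its small end: 42 deep (x), 105 wide (y), 140 tall (z) with the flat grey handle (80 x 16) that tops the 128 tall shell. Origin: centre of the end it stands on. z runs to the handle end; x, the thin way, at first points within 7 degrees of the stop's x. Once tipped, z points to the back batten, x down.
- case_mid (a point): Centre of the case, 70 along its z from its origin; axes as the case. Pushed level 100 to 120 above the bench on its near broad face, the case tips with little sliding and falls by itself once pushed about 45. Lying, it is 42 high, its handle short of the back batten and its inner long side 10 to 55 from the middle batten.
- case_top (a point): Middle of the handle's outer face, 140 along the case's z from its origin; axes as the case. Home: this point at x = 0 of the stop, case_mid at y = +61.5 or -61.5 of the stop, on the side where the case started.
- stop: Dark wooden T-shaped stop fixed to the bench, 30 high. Back batten 330 long, 22 thick; middle batten 18 thick (y -9 to 9) runs 110 from it towards the robot (x -110 to 0). Origin: middle of the back batten's front face, at bench height; x away from the robot, y left along the batten. The case stands before its left or right corner, the carton before the other; outer sides are open.
- carton: Brown cardboard carton, loose, 85 (x) by 100 (y) by 120 tall, in front of the other corner of the stop. Origin: centre of its underside. Must stay standing where it is.
- jar: Bystander: glass jar, 52 across, 60 tall, about 285 left of the stop's middle. Origin: centre of its underside.
- tape: Bystander: roll of tape lying flat, 84 across, 36 high, about 290 right of the stop's middle. Origin: centre of its underside.
- pot: Bystander: small white screw pot, 32 across, 40 tall, between the case and the carton, about 215 to the robot's side of the stop. Origin: centre of its underside.
- can: Bystander: metal can, 52 across, 130 tall, behind the back batten. Origin: centre of its underside.
- driver: Bystander: screwdriver lying behind the back batten. Origin: on its underside, near the middle.
- padlock: Bystander: brass padlock lying flat, 40 by 70, 22 high, about 280 left of the stop's middle, nearer the robot than the jar. Origin: underside of its block.
There are look-alikes about, which are no part of the job. There is more than one size of the case; the one meant has the size given above. There is more than one size of the carton; the job needs the smaller.

How it is judged:
By the outcome, as a careful person would: the job done as asked, in the order asked, and still so for the second after the job is handed in, with the robot touching nothing.
It also fails if it takes over 64 s, if anything falls off the work surface, if the arm or the gripper's body presses on something with over 40 N, if the wrist force passes 120 N, or if a joint passes its speed limit or range.

## Working session

There is one attempt and no reset: what is moved stays moved. The work goes in short steps, Python scripts to look and compute and a tool call to move; the robot and the scene stay as the last step left them, time stands still between calls to the robot, and variables do not carry over. Pictures are saved under pics/ and viewed, at most 10 in all, crops included, and the job is handed in when it is done.

Besides the shell and the picture viewer there is one more tool, called after "Emit:" as name(argument=value, ...) on one line, values as JSON. step_arm: Moves the arm, as the interface text tells. Its arguments: {"type":"object","properties":{"motion":{"type":"array"},"squeeze":{"type":"number"}},"required":["motion"]}

```bash
mkdir -p pics
cat > h.py <<'E'
import numpy as np, cv2
from workcell import arm, imaging
def snap(n,f):
    c=imaging.capture(n); cv2.imwrite(f'pics/{f}.png',c['color'][...,::-1]); np.savez(f'pics/{f}.npz',**c); return c
def K(c): return 200/np.tan(np.radians(float(c['fov_y']))/2)
def ray(c,u,v,z):
    T=c['cam_to_world']; d=T[:3,:3]@np.array([(u-c['cx'])/K(c),(v-c['cy'])/K(c),1]); o=T[:3,3]
    return o+d*(z-o[2])/d[2]
def proj(c,p):
    T=c['cam_to_world']; q=T[:3,:3].T@(np.asarray(p)-T[:3,3]); return K(c)*q[0]/q[2]+c['cx'],K(c)*q[1]/q[2]+c['cy']
E
python3 - <<'E'
from h import *
for n in('top','side'):
    c=snap(n,n+'1'); print(n,c['fov_y'],c['cx'],c['cy'],np.round(c['cam_to_world'],3).tolist())
s=arm.sense(); print(s['eef_pos'],np.round(s['ee_rot'],3).tolist(),s['clock'])
a=cv2.imread('pics/top1.png');b=cv2.imread('pics/side1.png')
E
```

```text
top 44.650277710595454 316.17546515440966 199.1815955301726 [[-0.09, -0.975, 0.203, 0.345], [-0.996, 0.089, -0.017, 0.052], [-0.002, -0.204, -0.979, 1.181], [0.0, 0.0, 0.0, 1.0]]
side 55.01390782042316 310.8591658283225 199.53882590950383 [[-0.459, -0.743, 0.487, 0.081], [-0.888, 0.375, -0.265, 0.306], [0.014, -0.554, -0.832, 0.921], [0.0, 0.0, 0.0, 1.0]]
[ 0.14774718 -0.60700388  0.23082013] [[0.972, 0.237, -0.0], [0.237, -0.972, 0.001], [-0.0, -0.001, -1.0]] 0.1
```

View pics/top1.png

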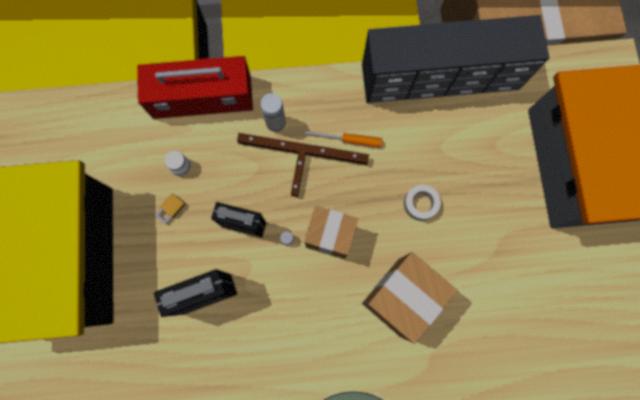

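View pics/side1.png

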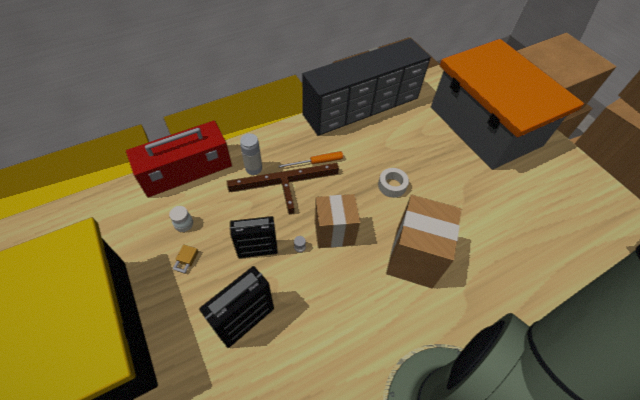

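Top view: there are two black cases, a small one at (238,218) and a large one at (195,292). There are also two cartons, small at (331,231) and large at (410,297). By the sizes given, I choose the small case in front of the stop's left corner. The stop's T junction is at (303,150), the pot at (287,238), and the jar at (177,163). Next is one close crop to check.

Run:
```python
import cv2
a=cv2.imread('pics/top1.png')[120:270,200:400]
cv2.imwrite('pics/crop1.png',cv2.resize(a,None,fx=4,fy=4,interpolation=cv2.INTER_CUBIC))
```

```text
(no output)
```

View pics/crop1.png

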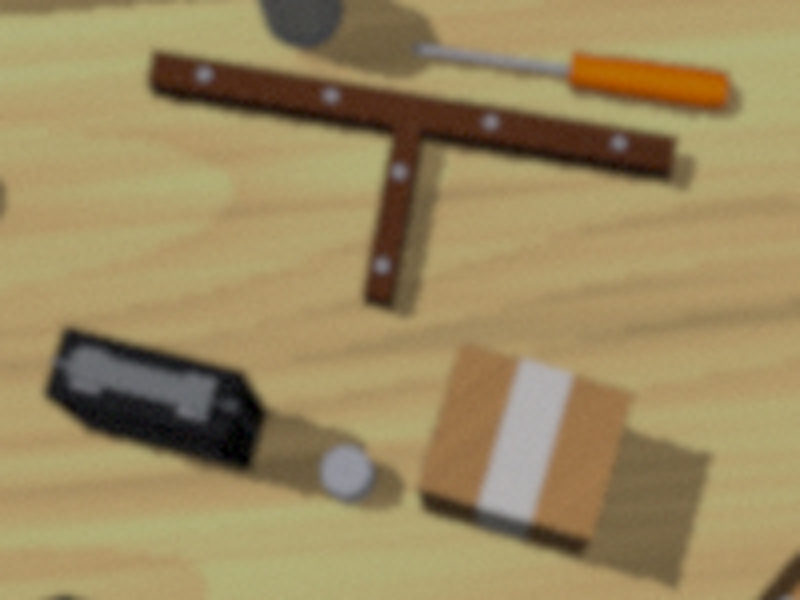

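```bash
cat >> h.py <<'E'
from scipy.optimize import least_squares
def load(f): return dict(np.load(f'pics/{f}.npz'))
def fit(c,P,uv,x0):
    P=np.array(P,float)/1e3
    def w(x): 
        s,k=np.sin(x[2]),np.cos(x[2]); return np.c_[x[0]+k*P[:,0]-s*P[:,1],x[1]+s*P[:,0]+k*P[:,1],P[:,2]]
    r=least_squares(lambda x:np.ravel([proj(c,p) for p in w(x)]-np.array(uv)),x0,x_scale=[.1,.1,.1])
    return r.x,np.round(r.fun.reshape(-1,2),1)
E
python3 - <<'E'
from h import *
c=load('top1')
q=lambda l:[(200+a/4,120+b/4) for a,b in l]
x,r=fit(c,[(0,165,30),(0,-165,30),(22,165,30),(22,-165,30),(-110,9,30),(-110,-9,30)],q([(150,92),(672,178),(156,52),(676,138),(367,302),(393,306)]),[.6,.05,0])
print('stop',x,np.degrees(x[2]),r.tolist())
S=x
x,r=fit(c,[(21,52.5,128),(21,-52.5,128),(-21,-52.5,0),(21,-52.5,0)],q([(65,330),(243,375),(247,467),(264,405)]),[.45,.15,0])
print('case',x,np.degrees(x[2]),r.tolist())
k,s=np.cos(S[2]),np.sin(S[2]);R=np.array([[k,-s],[s,k]])
print('case in stop',R.T@(x[:2]-S[:2]))
print('pot',ray(c,*q([(346,472)])[0],.04),'carton',[ray(c,*p,.12) for p in q([(468,345),(632,393),(420,492),(588,540)])])
for n,p,z in(('jar',(177,158),.06),('padlock',(172,207),.022),('bigcase',(195,292),.15),('can',(272,103),.13)):print(n,ray(c,*p,z)[:2])
E
```

```text
stop [ 0.70304574  0.05526391 -0.25895873] -14.837242487978857 [[-0.7, -0.8], [0.8, -0.8], [-0.4, 0.9], [1.1, 0.7], [-0.8, -0.2], [0.0, 0.1]]
case [ 0.541692    0.21406171 -0.32452646] -18.5939963841023 [[-1.4, -0.8], [0.1, -1.2], [0.7, 1.6], [0.8, 0.5]]
case in stop [-0.19663776  0.11218451]
pot [0.49532414 0.11040687 0.04      ] carton [array([0.54925751, 0.03336215, 0.12      ]), array([ 0.51417547, -0.05432529,  0.12      ]), array([0.47020186, 0.06689956, 0.12      ]), array([ 0.43586629, -0.02178493,  0.12      ])]
jar [0.70841884 0.35555342]
padlock [0.59815764 0.38193376]
bigcase [0.38554732 0.30326735]
can [0.79753478 0.11464354]
```

Run:
```python
from h import *
a,b=load('top1'),load('side1')
def tri(p,q):
    r=least_squares(lambda x:np.r_[np.subtract(proj(a,x),p),np.subtract(proj(b,x),q)],[.5,0,.1]);return np.round(r.x,3),np.round(abs(r.fun).max(),1)
for n,p,q in(('orange near-left',(583,222),(519,130)),('bigcarton a',(411,342),(453,254)),('bigcarton far',(411,254),(413,199)),('bigcase r-far',(231,270),(259,271))):print(n,*tri(p,q))
S=np.array([.703,.0553]);t=-.259;R=np.array([[np.cos(t),-np.sin(t)],[np.sin(t),np.cos(t)]])
for p in((155,294),(230,270),(236,290),(163,315)):print('bigcase corner in stop',R.T@(ray(a,*p,.18)[:2]-S))
```

```text
orange near-left [ 0.451 -0.5    0.204] 0.6
bigcarton a [ 0.25  -0.123  0.202] 0.6
bigcarton far [ 0.421 -0.155  0.158] 1.4
bigcase r-far [0.43  0.236 0.115] 2.5
bigcase corner in stop [-0.38705252  0.22983116]
bigcase corner in stop [-0.31459021  0.09022838]
bigcase corner in stop [-0.3518447   0.07011664]
bigcase corner in stop [-0.42458948  0.20436935]
```

Emit:
step_arm(motion=[[[0, 0, 0.06, 0, 50], [0.01, 0.01, 0.12, 0, 50], [0.05, 0.04, 0.15, 10, 50], [0.1, 0.08, 0.15, 20, 50], [0.15, 0.13, 0.15, 30, 50], [0.2, 0.18, 0.15, 40, 50], [0.24, 0.23, 0.15, 50, 50], [0.27, 0.28, 0.15, 60, 50], [0.3, 0.33, 0.15, 70, 50], [0.33, 0.38, 0.15, 80, 50], [0.35, 0.43, 0.15, 90, 50], [0.36, 0.49, 0.15, 100, 50], [0.36, 0.55, 0.15, 110, 50], [0.36, 0.61, 0.15, 120, 50], [0.36, 0.67, 0.15, 130, 50], [0.355, 0.73, 0.15, 140, 50], [0.35, 0.79, 0.15, 148, 50], [0.346, 0.837, 0.12, 148, 50], [0.346, 0.837, 0.08, 148, 50], [0.346, 0.837, 0.08, 148, 50]]])

```text
clock: 2.6
eef_pos: [0.4928, 0.2292, 0.3093]
ee_rot: [[-0.95, 0.314, -0.004], [0.314, 0.95, -0.002], [0.003, -0.003, -1.0]]
force: [0.6, -1.3, 1.4]
gripper_width: 0.5
finger_force: 0.0
```

Run:
```python
from h import *
s=arm.sense(); print(s['eef_pos'],np.round(s['ee_rot'],3).tolist(),s['clock'],s['force'],s['gripper_width'],np.round(s['joint_pos'],2))
c=snap('side','side2'); 
a=c['color'][120:360,120:440,::-1]; cv2.imwrite('pics/crop2.png',cv2.resize(a,None,fx=2.5,fy=2.5,interpolation=cv2.INTER_CUBIC))
```

```text
[0.49283571 0.2291548  0.30930399] [[-0.95, 0.314, -0.004], [0.314, 0.95, -0.002], [0.003, -0.003, -1.0]] 2.6 [ 0.62708429 -1.33131173  1.35558569] 0.5004938988273955 [ 0.1   0.43 -0.88  1.68  0.35  1.2   0.39]
```

View pics/crop2.png

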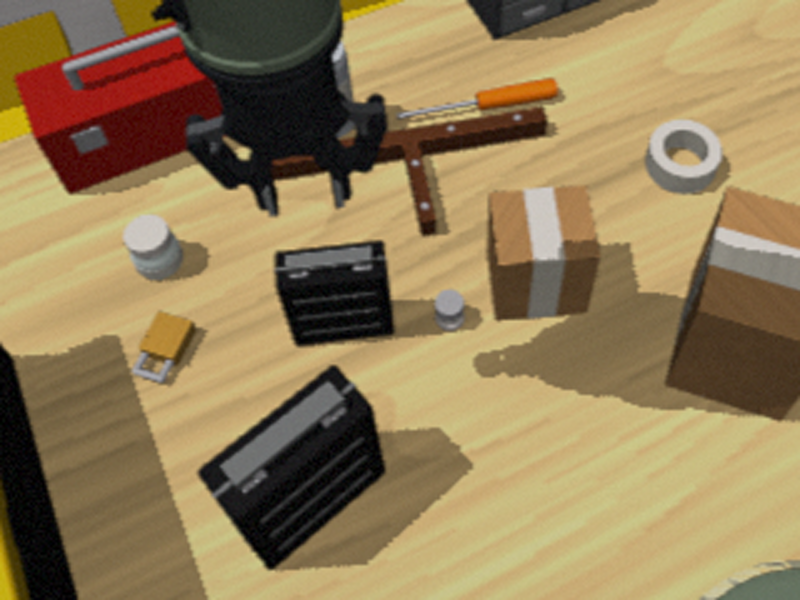

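The gripper hangs above and clear. The case is untouched, with its near bottom corners at crop (297,345) and (393,333). I'll use these to check its pose.

Run:
```python
from h import *
b=load('side1')
for p in((297,345),(393,333)):print(ray(b,120+p[0]/2.5,120+p[1]/2.5,0))
t=-.3245;R=np.array([[np.cos(t),-np.sin(t)],[np.sin(t),np.cos(t)]])
for y in(.0525,-.0525):print(np.array([.5417,.2141])+R@[-.021,y])
```

```text
[0.54191848 0.26432464 0.        ]
[5.09074388e-01 1.69377245e-01 1.11022302e-16]
[0.53853482 0.27055557]
[0.50505715 0.17103549]
```

Emit:
step_arm(motion=[[[0, 0, -0.05, 0, 50], [0, 0, -0.1, 0, 50], [0, 0, -0.15, 0, 50], [0, 0, -0.19, 0, 50], [0, 0, -0.2, 0, 50], [0, 0, -0.2, 0, 50], [0.0095, -0.0032, -0.2, 0, 50], [0.019, -0.0064, -0.2, 0, 50], [0.0285, -0.0096, -0.2, 0, 50], [0.038, -0.0128, -0.2, 0, 50]]])

```text
clock: 3.9
eef_pos: [0.5327, 0.2166, 0.1115]
ee_rot: [[-0.949, 0.315, 0.0], [0.315, 0.949, 0.0], [-0.0, 0.0, -1.0]]
force: [-1.3, 0.3, 0.4]
gripper_width: 0.499
finger_force: 0.2
```

Emit:
step_arm(motion=[[[0.0095, -0.0032, -0.004, 0, 50], [0.019, -0.0064, -0.004, 0, 50], [0.0285, -0.0096, -0.004, 0, 50], [0.036, -0.0121, -0.004, 0, 50], [0.036, -0.0121, -0.004, 0, 50], [0.036, -0.0121, -0.004, 0, 50]]])

```text
clock: 4.65
eef_pos: [0.5675, 0.205, 0.1073]
ee_rot: [[-0.949, 0.314, -0.0], [0.314, 0.949, 0.0], [0.0, -0.0, -1.0]]
force: [-0.7, -0.2, -0.1]
gripper_width: 0.5
finger_force: 0.0
```

Run:
```python
from h import *
c=snap('side','side3'); 
a=c['color'][120:300,140:380,::-1]; cv2.imwrite('pics/crop3.png',cv2.resize(a,None,fx=3,fy=3,interpolation=cv2.INTER_CUBIC))
```

```text
(no output)
```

View pics/crop3.png

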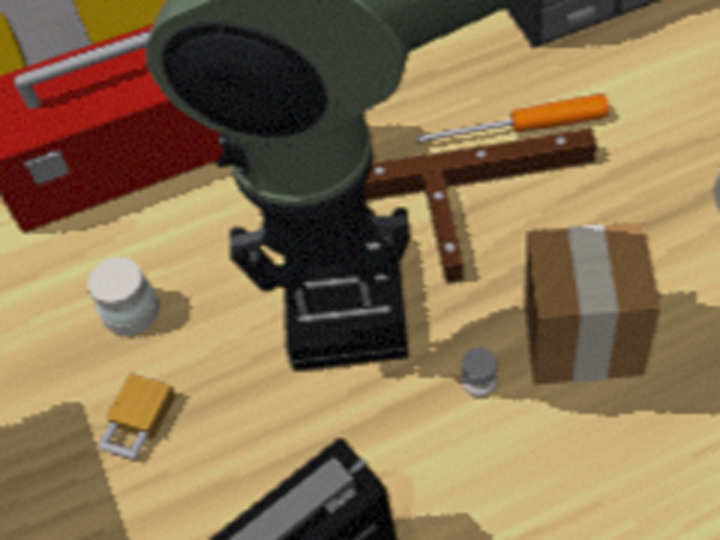

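The case appears to be lying flat, with its near end bottom edge at crop (297,367)–(407,355). Carton and pot are undisturbed. I'll rise and move to the outer side.

Emit:
step_arm(motion=[[[0, 0, 0.06, 0, 50], [0, 0, 0.12, 0, 50], [0.045, 0.04, 0.14, 3.5, 20], [0.085, 0.076, 0.14, 3.5, 0], [0.085, 0.076, 0.14, 3.5, 0], [0.085, 0.076, 0.14, 3.5, 0]]])

```text
clock: 5.45
eef_pos: [0.6521, 0.2809, 0.2469]
ee_rot: [[-0.967, 0.255, -0.001], [0.255, 0.967, -0.0], [0.001, -0.001, -1.0]]
force: [-1.2, 0.0, -0.8]
gripper_width: -0.001
finger_force: 0.0
```

Run:
```python
from h import *
c=snap('side','side4'); snap('top','top4')
a=c['color'][120:300,140:380,::-1]; a=cv2.resize(a,None,fx=3,fy=3,interpolation=cv2.INTER_CUBIC)[:,:480]
b=cv2.imread('pics/top4.png')[130:265,200:280];b=cv2.resize(b,None,fx=4,fy=4,interpolation=cv2.INTER_CUBIC)
cv2.imwrite('pics/crop4.png',np.hstack([a,b]))
```

```text
(no output)
```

View pics/crop4.png

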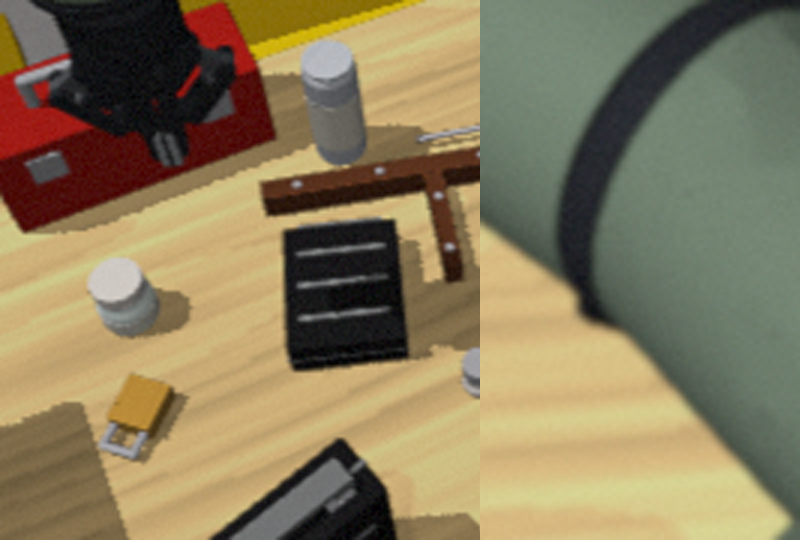

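The case lies flat, with top face corners at crop (284,230), (395,220), (405,347) and (291,357) and its handle towards the batten. Nothing else has moved.

```bash
cat > m.py <<'E'
from h import *
S=np.array([.703,.0553]);t=-.259;R=np.array([[np.cos(t),-np.sin(t)],[np.sin(t),np.cos(t)]])
def lying(c,uv):
    x,r=fit(c,[(58,52.5,42),(58,-52.5,42),(-70,-52.5,42),(-70,52.5,42),(-70,52.5,0),(-70,-52.5,0)],uv,[.6,.19,-.3])
    print('mid in stop',R.T@(x[:2]-S),'yaw rel',np.degrees(x[2]-t),r.tolist())
E
python3 - <<'E'
from m import *
c=load('side4')
lying(c,[(140+a/3,120+b/3) for a,b in[(284,230),(395,220),(405,347),(291,357),(297,368),(407,356)]])
for a,b in[(265,195),(437,170),(443,273),(460,271)]: print(R.T@(ray(c,140+a/3,120+b/3,.03)[:2]-S))
E
```

```text
mid in stop [-0.10573566  0.10076931] yaw rel -5.074957483375756 [[-0.3, -0.0], [0.8, -0.5], [1.1, -2.5], [-1.6, -1.5], [-1.3, 2.3], [1.4, 2.0]]
[0.00872386 0.1611925 ]
[ 0.00430524 -0.00394544]
[-0.11227829  0.01196622]
[-0.11338703 -0.00357881]
```

Emit:
step_arm(motion=[[[0.0087, -0.0023, -0.06, 0, 0], [0.0087, -0.0023, -0.12, 0, 0], [0.0087, -0.0023, -0.18, 0, 0], [0.0087, -0.0023, -0.225, 0, 0], [0.0087, -0.0023, -0.229, 0, 0], [0.001, -0.0313, -0.229, 0, 0], [-0.001, -0.039, -0.229, 0, 0], [-0.003, -0.0468, -0.229, 0, 0], [-0.005, -0.0545, -0.229, 0, 0], [-0.0072, -0.0622, -0.229, 0, 0], [-0.009, -0.07, -0.229, 0, 0], [-0.01, -0.0729, -0.229, 0, 0], [-0.01, -0.0729, -0.229, 0, 0]]])

```text
clock: 7.18
eef_pos: [0.6436, 0.2108, 0.0203]
ee_rot: [[-0.967, 0.255, 0.003], [0.255, 0.967, 0.004], [-0.002, 0.005, -1.0]]
force: [1.0, 9.9, 5.6]
gripper_width: -0.001
finger_force: 4.6
```

Emit:
step_arm(motion=[[[-0.001, -0.0039, 0, 0, 0], [-0.001, -0.0039, 0, 0, 0], [-0.001, -0.0039, 0, 0, 0]]])

```text
clock: 7.55
eef_pos: [0.6416, 0.2101, 0.0205]
ee_rot: [[-0.968, 0.253, 0.002], [0.253, 0.968, 0.008], [0.0, 0.008, -1.0]]
force: [-2.4, 21.4, 3.7]
gripper_width: -0.002
finger_force: 9.9
```

Emit:
step_arm(motion=[[[0.003, 0.012, 0, 0, 0], [0.01, 0.039, 0, 0, 0], [0.01, 0.039, 0.06, 0, 0], [0.01, 0.039, 0.11, 0, 20], [-0.04, 0.015, 0.11, 0, 40], [-0.09, -0.01, 0.11, 0, 40], [-0.129, -0.03, 0.11, 0, 40], [-0.129, -0.03, 0.11, 0, 40], [-0.129, -0.03, 0.06, 0, 40], [-0.129, -0.03, 0.005, 0, 40], [-0.129, -0.03, 0.002, 0, 40], [-0.129, -0.03, 0.002, 0, 40]]])

```text
clock: 9.05
eef_pos: [0.5136, 0.1749, 0.0218]
ee_rot: [[-0.967, 0.255, 0.001], [0.255, 0.967, 0.001], [-0.001, 0.001, -1.0]]
force: [0.9, 0.8, 0.4]
gripper_width: 0.397
finger_force: 0.0
```

Run:
```python
from h import *
s=arm.sense();print(s['eef_pos'],s['force'])
c=snap('side','side5'); 
a=c['color'][140:290,180:380,::-1]; cv2.imwrite('pics/crop5.png',cv2.resize(a,None,fx=4,fy=4,interpolation=cv2.INTER_CUBIC))
```

```text
[0.51362258 0.17493613 0.02179081] [0.92837193 0.83114962 0.3521919 ]
```

View pics/crop5.png

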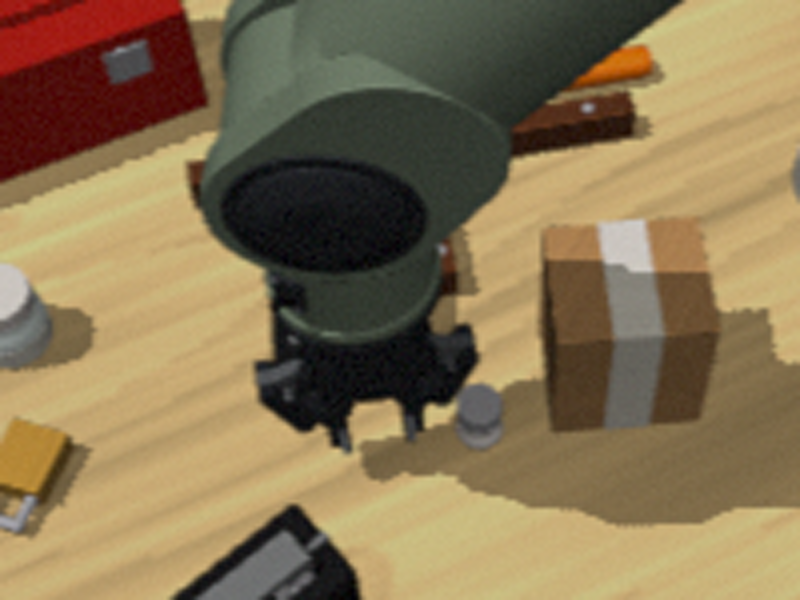

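The fingers are on the bench behind the case's near end, at crop (345,445) and (412,435). The pot at (480,415) is clear. Now the push home.

Emit:
step_arm(motion=[[[0.0097, -0.0026, 0, 0, 40], [0.0193, -0.0051, 0, 0, 40], [0.0271, -0.0072, 0, 0, 40], [0.0348, -0.0092, 0, 0, 40], [0.0425, -0.0113, 0, 0, 40], [0.0503, -0.0133, 0, 0, 40], [0.0561, -0.0148, 0, 0, 40], [0.0561, -0.0148, 0, 0, 40]]])

```text
clock: 10.1
eef_pos: [0.5695, 0.159, 0.0203]
ee_rot: [[-0.967, 0.256, 0.0], [0.256, 0.967, 0.0], [-0.0, 0.0, -1.0]]
force: [0.4, 0.4, 0.1]
gripper_width: 0.404
finger_force: 0.0
```

Emit:
step_arm(motion=[[[0.0029, -0.0008, 0, 0, 40], [0.0058, -0.0015, 0, 0, 40], [0.0077, -0.002, 0, 0, 40], [0.0077, -0.002, 0, 0, 40]]])

```text
clock: 10.6
eef_pos: [0.5768, 0.1572, 0.0203]
ee_rot: [[-0.967, 0.256, 0.0], [0.256, 0.967, 0.0], [-0.0, 0.0, -1.0]]
force: [-1.1, 0.2, -0.4]
gripper_width: 0.4
finger_force: 0.6
```

Emit:
step_arm(motion=[[[0.0029, -0.0008, 0, 0, 40], [0.0058, -0.0015, 0, 0, 40], [0.0058, -0.0015, 0, 0, 40]]])

```text
clock: 10.98
eef_pos: [0.5782, 0.157, 0.0201]
ee_rot: [[-0.967, 0.254, -0.007], [0.254, 0.967, -0.001], [0.007, -0.002, -1.0]]
force: [-33.1, 3.8, 21.7]
gripper_width: 0.399
finger_force: 16.7
```

Emit:
step_arm(motion=[[[-0.008, 0.002, 0, 0, 40], [-0.03, 0.008, 0, 0, 40], [-0.03, 0.008, 0.06, 0, 40], [-0.03, 0.008, 0.12, 0, 20], [0, 0.04, 0.16, 0, 0], [0.03, 0.08, 0.2, 0, 0], [0.069, 0.126, 0.228, 0, 0], [0.069, 0.126, 0.228, 0, 0], [0.069, 0.126, 0.228, 0, 0]]])

```text
clock: 12.1
eef_pos: [0.6513, 0.2815, 0.2477]
ee_rot: [[-0.967, 0.256, -0.0], [0.256, 0.967, -0.001], [0.0, -0.001, -1.0]]
force: [-0.2, -0.8, -0.4]
gripper_width: 0.004
finger_force: 0.0
```

Run:
```python
from h import *
c=snap('side','side6'); 
a=c['color'][140:290,180:380,::-1]; cv2.imwrite('pics/crop6.png',cv2.resize(a,None,fx=4,fy=4,interpolation=cv2.INTER_CUBIC))
```

```text
(no output)
```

View pics/crop6.png

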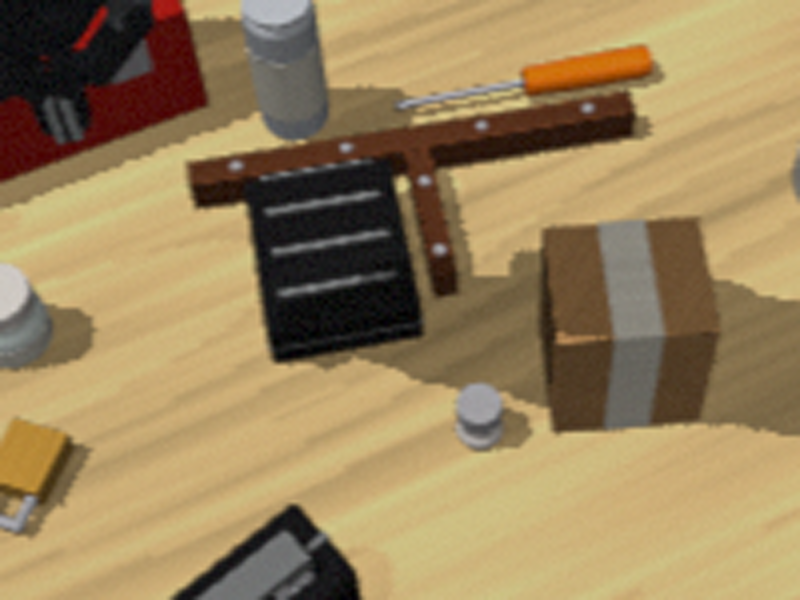

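The handle is up to the batten, but the case's inner edge at crop (412,285) leaves a thin gap to the middle batten at (431,290). I'll nudge it sideways again, nearer the batten.

Emit:
step_arm(motion=[[[0.0358, -0.0095, -0.06, 0, 0], [0.0358, -0.0095, -0.12, 0, 0], [0.0358, -0.0095, -0.18, 0, 0], [0.0358, -0.0095, -0.225, 0, 0], [0.0358, -0.0095, -0.229, 0, 0], [0.028, -0.0385, -0.229, 0, 0], [0.0243, -0.053, -0.229, 0, 0], [0.0217, -0.0627, -0.229, 0, 0], [0.02, -0.0695, -0.229, 0, 0], [0.019, -0.0733, -0.229, 0, 0], [0.019, -0.0733, -0.229, 0, 0]]])

```text
clock: 13.52
eef_pos: [0.6705, 0.2089, 0.0195]
ee_rot: [[-0.967, 0.255, 0.0], [0.255, 0.967, 0.0], [-0.0, 0.0, -1.0]]
force: [1.1, 1.1, 0.2]
gripper_width: 0.004
finger_force: 0.3
```

Emit:
step_arm(motion=[[[-0.001, -0.0039, 0, 0, 0], [-0.002, -0.0077, 0, 0, 0], [-0.002, -0.0077, 0, 0, 0]]])

```text
clock: 13.9
eef_pos: [0.6684, 0.2005, 0.0194]
ee_rot: [[-0.967, 0.256, -0.0], [0.256, 0.967, -0.0], [0.0, -0.0, -1.0]]
force: [0.4, 1.5, 1.6]
gripper_width: -0.0
finger_force: 1.3
```

Emit:
step_arm(motion=[[[-0.001, -0.0039, 0, 0, 0], [-0.0015, -0.0058, 0, 0, 0], [-0.0015, -0.0058, 0, 0, 0]]])

```text
clock: 14.28
eef_pos: [0.6677, 0.1981, 0.0202]
ee_rot: [[-0.967, 0.254, 0.003], [0.254, 0.967, 0.005], [-0.001, 0.006, -1.0]]
force: [8.2, 18.0, -0.2]
gripper_width: -0.003
finger_force: 9.3
```

Emit:
step_arm(motion=[[[0.003, 0.012, 0, 0, 0], [0.01, 0.039, 0, 0, 0], [0.01, 0.039, 0.06, 0, 0], [0.01, 0.039, 0.11, 0, 20], [-0.03, 0.015, 0.11, 0, 40], [-0.08, -0.01, 0.11, 0, 40], [-0.1175, -0.032, 0.11, 0, 40], [-0.1175, -0.032, 0.11, 0, 40], [-0.1175, -0.032, 0.06, 0, 40], [-0.1175, -0.032, 0.005, 0, 40], [-0.1175, -0.032, 0.002, 0, 40], [-0.108, -0.0346, 0.002, 0, 40], [-0.098, -0.0372, 0.002, 0, 40], [-0.0935, -0.0385, 0.002, 0, 40], [-0.0935, -0.0385, 0.002, 0, 40]]])

```text
clock: 16.15
eef_pos: [0.574, 0.1562, 0.0219]
ee_rot: [[-0.967, 0.257, 0.001], [0.257, 0.967, 0.0], [-0.001, 0.0, -1.0]]
force: [-0.2, -0.8, 0.3]
gripper_width: 0.403
finger_force: 0.0
```

Emit:
step_arm(motion=[[[0.0029, -0.0008, 0, 0, 40], [0.0058, -0.0015, 0, 0, 40], [0.0078, -0.002, 0, 0, 40], [0.0078, -0.002, 0, 0, 40]]])

```text
clock: 16.65
eef_pos: [0.5777, 0.1553, 0.0211]
ee_rot: [[-0.967, 0.255, -0.006], [0.255, 0.967, -0.001], [0.006, -0.002, -1.0]]
force: [-24.8, 1.5, 17.1]
gripper_width: 0.401
finger_force: 12.2
```

Firm at 25 N. I'll retreat clear and check with the side and top cameras.

Emit:
step_arm(motion=[[[-0.008, 0.002, 0, 0, 40], [-0.03, 0.008, 0, 0, 40], [-0.03, 0.008, 0.06, 0, 40], [-0.03, 0.008, 0.12, 0, 40], [-0.03, 0.008, 0.18, 0, 40], [-0.03, 0.068, 0.24, 0, 40], [-0.03, 0.12, 0.28, 0, 40], [-0.01, 0.18, 0.28, 0, 40], [-0.01, 0.22, 0.28, 0, 40], [-0.01, 0.22, 0.28, 0, 40]]])

```text
clock: 17.9
eef_pos: [0.569, 0.3798, 0.301]
ee_rot: [[-0.968, 0.25, -0.001], [0.25, 0.968, 0.002], [0.002, 0.002, -1.0]]
force: [-0.1, -0.3, -0.4]
gripper_width: 0.401
finger_force: 0.0
```

Run:
```python
from h import *
c=snap('side','side7'); snap('top','top7')
a=c['color'][140:280,190:350,::-1]; a=cv2.resize(a,None,fx=3,fy=3,interpolation=cv2.INTER_CUBIC)[:,:400]
b=cv2.imread('pics/top7.png')[110:250,180:313];b=cv2.resize(b,None,fx=3,fy=3,interpolation=cv2.INTER_CUBIC)
cv2.imwrite('pics/crop7.png',np.hstack([a,b]))
```

```text
(no output)
```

View pics/crop7.png

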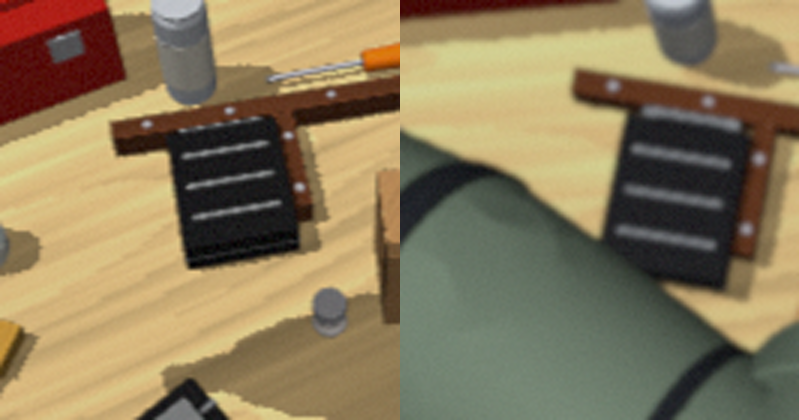

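Both views show the case flat. Its handle is on the back batten and its long side is flush along the middle batten, and the carton, pot and can are in place.

```bash
python3 -c "
from workcell import arm
print(arm.hand_in())"
```

```text
the job is handed in; nothing more can be done
None
```

The job is handed in: I tipped the case with pushes only and slid it home, handle against the back batten and long side along the middle batten, and the last pictures showed the carton standing and nothing else visibly moved.

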